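# Level the ratchet stands and lay the paddle blank across them

## Task

The paddle blank has to lie level across the two ratchet stands so that it can be carved. Raise the head of the lower stand until its pawl holds it by itself at the same height as the other stand's head, leaving the other stand at its setting; then lay the blank gently across both heads and let go, without disturbing the other things on the bench.

Things in the scene. Friction and masses are not known exactly. Their poses are not given: they have to be found in the camera images.
- low_stand: The stand with the LOWER head: a grey steel ratchet stand screwed to the bench: base 120 (x) x 110 mm, open channel column with a collar at 120 mm, toothed post rising out of it with a T head, pawl and lever on its +x side. Origin: centre of the base's underside on the bench; its x axis points out along the pawl lever.
- set_stand: The stand already at its setting, with the HIGHER head; a twin of the other: a grey steel ratchet stand screwed to the bench: base 120 (x) x 110 mm, open channel column with a collar at 120 mm, toothed post rising out of it with a T head, pawl and lever on its +x side. Origin: centre of the base's underside on the bench; its x axis points out along the pawl lever.
- low_post (a joint): Height in m of the low stand's post above its lowest place; a notch every 11 mm (0, 0.011 ... 0.088; stop 0.098), at rest now on 0.022, 0.033 or 0.044. 0.5 to 0.85 kg; slides down when let go until the sprung pawl stops it. The pawl clicks in within 1 mm above each notch: raise it 3 to 8 mm past the wanted notch, let it down, open. Lifting takes up to 15 N, so the grip may give 2 to 4 mm
- set_post (a joint): Height in m of the set stand's post, same scale: at rest on 0.066 or 0.077, two to five notches above the low one
- low_head (a point): Centre of the top face of the low stand's T head: a wooden block 90 mm along its x, 44 mm wide along its y, 18 mm thick on a 34 mm wide, 6 mm thick steel channel, on a 22 mm square post. Pinch it across the 44 mm from above. Axes as its stand, z up; a blank resting on the head has its underside at this height. Height 0.159 m + low_post
- set_head (a point): Centre of the top face of the set stand's T head: a wooden block 90 mm along its x, 44 mm wide along its y, 18 mm thick on a 34 mm wide, 6 mm thick steel channel, on a 22 mm square post. Pinch it across the 44 mm from above. Axes as its stand, z up; a blank resting on the head has its underside at this height. Height 0.159 m + set_post
- low_lever (a point): Top of the thumb plate (22 x 30 mm) at the end of the low stand's pawl lever, 101 mm from the post axis, about 55 mm above the bench. Pressing it down 12 mm or more against a light spring (about 3 N) frees the pawl and the post slides to the bottom: only for lowering a post raised too far
- paddle: Rough paddle blank of pale wood lying on the bench, 22 mm thick, 383 mm long, 0.2 to 0.31 kg. x runs along it to the blade: shaft 32 mm wide from x = -235 to -10 mm, shoulders, blade 74 mm wide from x = +30 to +120, round end at +148. Origin: underside, on the centre line, 8 mm from the centre of mass (which is at x = -8). Grasp across the shaft at about x = -22 mm. z up
- sanding_block: Cork sanding block 105 x 60 x 30 mm, loose; leave alone. Origin: centre of underside
- gouge: Carving gouge 252 mm long, lying, wooden handle; loose, leave alone. Origin: on the bench where handle (to -x) meets blade (to +x)
- mallet: Round wooden carver's mallet standing on its head, handle up, 92 mm across, 255 mm tall; loose, leave alone. Origin: centre of underside
- glue: White glue bottle 60 mm across, 170 mm tall; loose, leave alone. Origin: centre of underside
- handscrew: Wooden handscrew clamp, two jaws 200 mm long (x) with two screws, about 315 mm over its handles (y), 36 mm high; loose, leave alone. Origin: centre of underside
- tape: Roll of paper tape 96 mm across, 25 mm high, lying flat; loose, leave alone. Origin: centre of underside
- cup: White cup 80 mm across, 105 mm tall; loose, leave alone. Origin: centre of underside
Things that resemble listed ones, but are neither listed nor needed, are in the scene too. What is shaped like the low_stand but blue is not meant.

How it is judged (in metres and radians):
On the way, in this order (a step that is already met when the one before it is completed fails the run):
1. the low stand's head, let go of, is held by its pawl level with the other head (within 5 mm) (z of low_head in the frame of set_head between -0.005 and 0.005 m and contact force between the arm and low_stand below 0.3 N), for 0.3 s.
2. the blank, still in the fingers, is let down onto the heads (to within 10 mm) before it is let go of (contact force between the fingers and paddle above 1 N and z of paddle in the frame of set_head between -0.008 and 0.01 m and horizontal distance between paddle and set_head below 0.25 m and horizontal distance between paddle and low_head below 0.25 m and angle between paddle's own z axis and vertical below 0.08 rad), for 0.05 s.
At the end, for the whole second after the job is handed in: Both heads stand at the same height (within 5 mm), held by their pawls; the paddle blank rests on top of both heads (underside within 8 mm of the set head's top), level within 0.025 rad, same face up as at the start, let go of and at rest (z of low_head in the frame of set_head between -0.005 and 0.005 m and contact force between paddle and low_stand above 0.2 N and contact force between paddle and set_stand above 0.2 N and z of paddle in the frame of set_head between -0.008 and 0.008 m and angle between paddle's own z axis and vertical below 0.025 rad and linear speed of paddle below 0.02 m/s and angular speed of paddle below 0.1 rad/s); the robot touches nothing.
It fails at once if the head of the stand that was already set is moved by more than 12 mm (distance of set_head from where it was at the start of the episode above 0.012 m).
It fails at once if the blank is pressed or banged onto a stand with more than 40 N (contact force between paddle and low_stand above 40 N or contact force between paddle and set_stand above 40 N).
It fails at once if another thing on the bench is moved by more than 50 mm (distance of any of sanding_block, gouge, mallet, glue, handscrew, tape, cup from where it was at the start of the episode above 0.05 m).
It also fails if it takes over 58 s, if anything falls off the work surface, if the arm or the gripper's body presses on something with over 40 N, if the wrist force passes 120 N, or if a joint passes its speed limit or range.

## Robot

A 6-joint arm with a two-finger parallel gripper is mounted at the origin on the work surface. World frame = base frame: x ahead of the robot, y to its left, z up, the work surface at z = 0. Lengths are in m, angles in degrees, forces in N, time in s.
With the tool pointing down it reaches from about 0.35 to 0.725 m from the base axis. Payload 6 kg.
Tool frame: the origin (TCP) lies on the centre line of the jaws, within the pads' length; the fingertips stand arm.tip_extent ahead of it and the grasp point (between the pads) lies 5 mm behind it (arm.tip_extent is the distance from the TCP to the fingertips, in m); z points along the fingers, y is the line along which they close (so a half turn about z gives the same grasp; the last joint's range is limited). The gripper opens to 85 mm and grips with 20 to 120 N. Pads are 22 mm wide; open, the fingers measure 114 mm over their backs; the gripper's body (76 mm by 85 mm) begins 54 mm behind the grasp point. The pads swing forward as they close: fully open they stand 13 mm farther back than shut.
Start: joints at [84.036, 2.303, 4.859, 0, -92.561, -19.12], TCP at [0.254, 0.543, 0.245] pointing down, gripper open.
Joint ranges: [-146.85, 146.85], [-73.84, 115.35], [-62.03, 85.46], [-188.31, 113.3], [-161.28, -10.13], [-171.36, 171.36]. Speed limits (degrees/s): [147.25, 147.25, 172.46, 180, 180, 180].

## Interface

Orientations are given as a 3x3 rotation matrix whose columns are the frame's x, y, z axes.
In Python, from workcell import arm gives the robot as it stands.
- The arm moves only by the tool apply_moves, never from a script. Its arguments are lists of equal length, an entry for each row: "xyz": the shift along the tool's x, y, z in cm, a list of three; "twist": the turn, a rotation vector about the tool's x, y, z in degrees, a list of three; "hand": the closure, from -1 (fully open) to 1 (shut). A call has 1 to 5 rows; each row shifts and turns the commanded pose from where the row before left it, along the tool's axes as they then stand; what a row does not reach is not made up. A row lasts 1/10 s, in which the tool goes at most 50 mm and 8.59 degrees, less where a joint would pass 70% of its speed; a pose out of reach is approached as far as the arm can. A call is refused whole if a number of a shift passes 5 or a number of a turn 8.59, either way. A call with a gripper value outside its range is refused whole. The fingers move at their own pace and stop on an object; "newtons" is the grip in N (left out, the last holds). Time passes only in rows, so rows that do not move let the fingers close. It gives the time, the measured TCP pose, the force, the opening and the grip force at its end, in the units of the state.
- arm.get_obs(): the state, without advancing time (a new reading comes with each control period).
- arm.get_image(name): name is "scene" or "side" or "wrist"; returns the picture (400x640x3 uint8, red, green, blue); there is no depth.
- arm.camera_model(name): a dict with "mtx" (3x3 intrinsics, pixels), "origin" and "rotation" of the camera in the world. Camera axes: x right, y down, z forward; pixel columns grow to the right and rows downward; lengths in m; the calibration is good to about 2 mm. A picture is of the moment at which its call begins: read the wrist's pose just before it. camera_model takes no time and is no camera call; for the wrist camera it gives the pose at the moment of the call.
- arm.finish_job(): hands the job in; it is judged then, once.
The state is a dict: "t": time; "joint_pos": joint angles; "joint_vel": joint speeds; "effort": joint torques, N m; "position": TCP position; "orientation": TCP orientation; "ft_force": force on the tool from outside, world axes, zero at the start; "torque": the same for the moment, N m; "gripper_width": opening from 0.0 (shut) to 1.0 (fully open); "grip_force": force on a finger pad.
Only numpy, scipy, OpenCV 4.12 (cv2) and the standard library are available. Lean on these libraries where they do the work, as an engineer would, in place of code of your own. Each camera call takes 0.05 s, during which the arm holds its last target. There are 200 camera calls.

## Working session

There is one attempt and no reset: what is moved stays moved. The work goes in short steps, Python scripts to look and compute and a tool call to move; the robot and the scene stay as the last step left them, time stands still between calls to the robot, and variables do not carry over. Pictures are saved under pics/ and viewed, at most 10 in all, crops included, and the job is handed in when it is done.

Besides the shell and the picture viewer there is one more tool, called after ">>>" as name(argument=value, ...), one argument or row to a line, values as JSON. apply_moves: Moves the arm, as the interface text tells. Its arguments: {"type":"object","properties":{"xyz":{"type":"array"},"twist":{"type":"array"},"hand":{"type":"array"},"newtons":{"type":"number"}},"required":["xyz","twist","hand"]}

```bash
mkdir -p pics; ls; python3 - <<'E'
from workcell import arm
import cv2,numpy as np
for n in("scene","side"):
    im=arm.get_image(n); cv2.imwrite(f"pics/{n}0.png",im[:,:,::-1])
    m=arm.camera_model(n); print(n,np.round(m["mtx"],1).tolist(),np.round(m["origin"],3),np.round(m["rotation"],3).tolist())
o=arm.get_obs(); print(o["t"],np.round(o["position"],4),np.round(o["orientation"],3).tolist(),o["gripper_width"],arm.tip_extent)
E
```

```text
pics
scene [[436.9, 0.0, 315.6], [0.0, 436.9, 204.4], [0.0, 0.0, 1.0]] [1.575 0.274 1.047] [[-0.237, 0.6, -0.764], [0.971, 0.165, -0.172], [0.022, -0.783, -0.622]]
side [[485.3, 0.0, 325.6], [0.0, 485.3, 201.3], [0.0, 0.0, 1.0]] [-0.039  1.106  1.318] [[-0.895, -0.323, 0.308], [-0.446, 0.627, -0.639], [0.013, -0.709, -0.705]]
0.1 [0.2542 0.5432 0.2444] [[0.906, -0.424, -0.001], [-0.424, -0.906, -0.002], [0.0, 0.002, -1.0]] 0.999780849587 0.014
```

View pics/scene0.png

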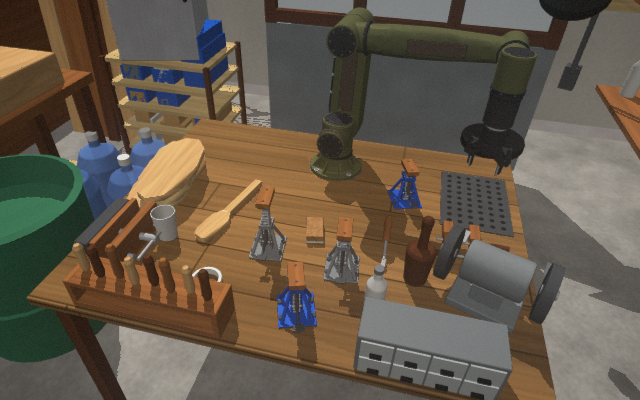

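View pics/side0.png

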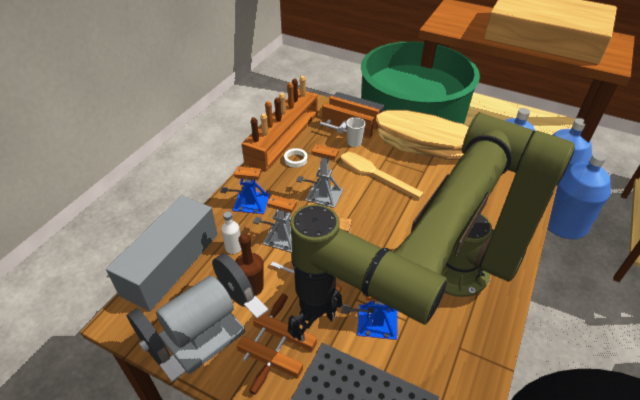

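The scene picture shows grey stands with heads near (266,197) and (344,229). The paddle lies near (230,212) with its blade end toward lower left. In the side picture the same heads are near (325,153) and (282,204), and the paddle is near (380,172). I'll enlarge these areas.

```bash
python3 - <<'E'
import cv2
a=cv2.imread("pics/scene0.png")[170:290,190:370]; cv2.imwrite("pics/c1.png",cv2.resize(a,None,fx=4.4,fy=4.4,interpolation=cv2.INTER_CUBIC))
a=cv2.imread("pics/side0.png")[135:255,250:430]; cv2.imwrite("pics/c2.png",cv2.resize(a,None,fx=4.4,fy=4.4,interpolation=cv2.INTER_CUBIC))
E
```

```text
(no output)
```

View pics/c1.png

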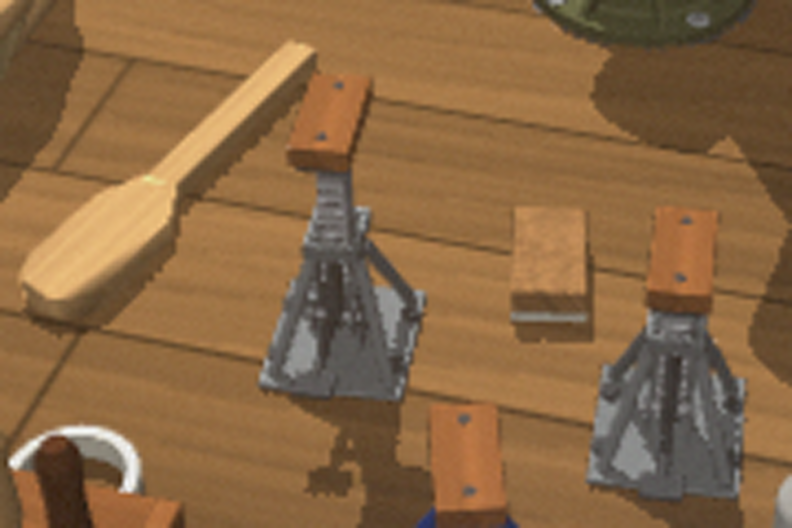

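View pics/c2.png

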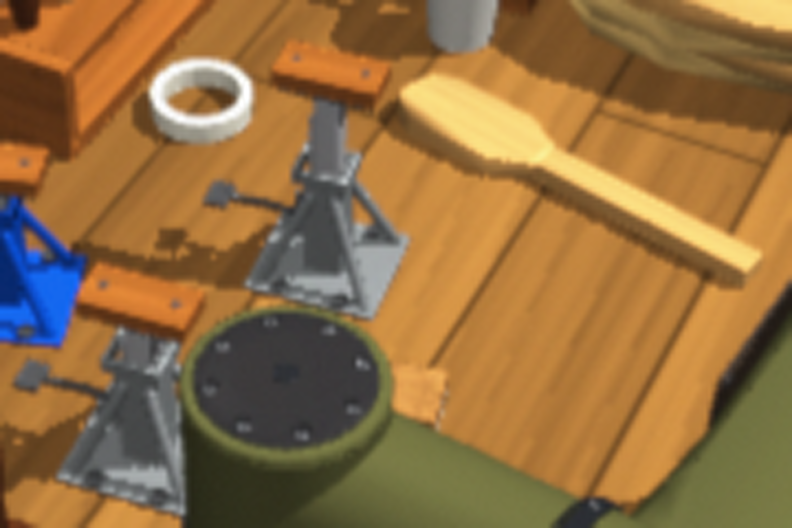

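In crop c1 the head screws are at (339,86) and (320,136) on the set head, and (685,221) and (680,279) on the low head. In c2 they are at (366,74) and (296,57), then (175,304) and (103,285). The paddle shaft end is at c1 (303,50) and c2 (751,264). Its neck is at c1 (165,182) and c2 (545,150).

```bash
cat > h.py <<'E'
import numpy as np, cv2
from workcell import arm
def ray(n,p,m=None):
    m=m or arm.camera_model(n); d=np.array(m["rotation"])@np.linalg.inv(m["mtx"])@np.array([p[0],p[1],1.]); return np.array(m["origin"]),d/np.linalg.norm(d)
def plane(r,z): o,d=r; return o+d*(z-o[2])/d[2]
def tri(*rs):
    P=[np.eye(3)-np.outer(d,d) for o,d in rs]; x=np.linalg.solve(sum(P),sum(p@o for p,(o,d) in zip(P,rs)))
    return x, [round(1000*float(np.linalg.norm(p@(x-o))),1) for p,(o,d) in zip(P,rs)]
def c1(u,v): return ray("scene",(190+u/4.4-.4,170+v/4.4-.4))
def c2(u,v): return ray("side",(250+u/4.4-.4,135+v/4.4-.4))
E
python3 - <<'E'
from h import *
for n,a,b in [("set far",(339,86),(366,74)),("set near",(320,136),(296,57)),("low far",(685,221),(175,304)),("low near",(680,279),(103,285)),("pad end",(303,50),(751,264)),("neck",(165,182),(545,150))]:
    x,e=tri(c1(*a),c2(*b)); print(n,np.round(x,4),e)
for n,p in [("end",(303,50)),("neck",(165,182)),("tip",(27,286)),("bladeL",(125,182)),("bladeR",(175,193))]: print("c1",n,np.round(plane(c1(*p),.022),4))
for n,p in [("end",(751,264)),("neck",(545,150)),("tip",(402,90)),("b1",(547,135)),("b2",(530,160))]: print("c2",n,np.round(plane(c2(*p),.022),4))
E
```

```text
set far [ 0.5295 -0.1222  0.2243] [0.4, 0.4]
set near [ 0.5895 -0.1153  0.225 ] [0.0, 0.0]
low far [0.5603 0.1395 0.1804] [0.4, 0.4]
low near [0.6191 0.1468 0.1798] [0.1, 0.1]
pad end [ 0.2211 -0.2725  0.0167] [1.2, 1.2]
neck [ 0.4382 -0.3182  0.0242] [3.9, 3.9]
c1 end [ 0.2294 -0.2684  0.022 ]
c1 neck [ 0.4396 -0.3153  0.022 ]
c1 tip [ 0.5871 -0.3687  0.022 ]
c1 bladeL [ 0.4484 -0.3473  0.022 ]
c1 bladeR [ 0.4508 -0.3017  0.022 ]
c2 end [ 0.22   -0.2685  0.022 ]
c2 neck [ 0.439  -0.3263  0.022 ]
c2 tip [ 0.5937 -0.3442  0.022 ]
c2 b1 [ 0.4455 -0.3469  0.022 ]
c2 b2 [ 0.4459 -0.3069  0.022 ]
```

The set head is at z ≈ 0.225 (notch 0.066) and the low head at z ≈ 0.180 (notch 0.022), so the lift is 44 mm. I'll write a small row planner and go above the low head.

```bash
cat >> h.py <<'E'
def plan(wps,step=4.5,turn=8.0,start=None):
    """wps: list of (x,y,z,yaw of tool x deg); prints rows in calls of 5 (tool down)"""
    o=arm.get_obs(); R=np.array(o["orientation"]); p=np.array(o["position"]); yaw=np.degrees(np.arctan2(R[1,0],R[0,0]))
    if start is not None: p=np.array(start[:3]);yaw=start[3]
    print("from",np.round(p,4),round(yaw,2)); X=[];T=[]
    for w in wps:
        d=np.array(w[:3])-p; dy=(w[3]-yaw+180)%360-180
        n=max(1,int(np.ceil(max(np.linalg.norm(d)*100/step,abs(dy)/turn)))); p0,y0=p.copy(),yaw
        for i in range(1,n+1):
            q=p0+d*i/n; yq=y0+dy*i/n; c,s=np.cos(np.radians(yaw)),np.sin(np.radians(yaw))
            F=np.array([[c,s,0],[s,-c,0],[0,0,-1]]); x=np.round(F.T@(q-p)*100,2); t=round(-(yq-yaw),1)
            X.append(x.tolist());T.append([0,0,t]); p=p+F@x/100; yaw-=t
    for i in range(0,len(X),5): print(X[i:i+5],T[i:i+5])
    print("end",np.round(p,4),round(yaw,2))
E
python3 - <<'E'
from h import *
print(plane(ray("scene",(420,283)),0),plane(ray("scene",(376,300)),0))
plan([(.254,.543,.32,-25.1),(.56,.14,.30,6.8)])
E
```

```text
[0.58965076 0.39711189 0.        ] [0.69302923 0.27087627 0.        ]
from [0.2542 0.5432 0.2444] -25.08
[[-0.0, 0.01, -3.78], [-0.01, 0.02, -3.78], [3.73, 1.96, 0.17], [3.64, 2.13, 0.16], [3.54, 2.3, 0.17]] [[0, 0, np.float64(0.0)], [0, 0, np.float64(0.0)], [0, 0, np.float64(-2.7)], [0, 0, np.float64(-2.6)], [0, 0, np.float64(-2.7)]]
[[3.42, 2.46, 0.17], [3.31, 2.62, 0.16], [3.18, 2.76, 0.17], [3.06, 2.91, 0.16], [2.91, 3.05, 0.17]] [[0, 0, np.float64(-2.6)], [0, 0, np.float64(-2.7)], [0, 0, np.float64(-2.6)], [0, 0, np.float64(-2.7)], [0, 0, np.float64(-2.7)]]
[[2.77, 3.18, 0.17], [2.61, 3.31, 0.16], [2.47, 3.42, 0.17], [2.3, 3.53, 0.17]] [[0, 0, np.float64(-2.6)], [0, 0, np.float64(-2.7)], [0, 0, np.float64(-2.6)], [0, 0, np.float64(-2.7)]]
end [0.56 0.14 0.3 ] 6.82
```

>>> apply_moves(
  xyz=[
    [0,0,-3.8],
    [0,0,-3.8],
    [3.7,2,0.2],
    [3.6,2.1,0.2],
    [3.5,2.3,0.2],
  ],
  twist=[
    [0,0,0],
    [0,0,0],
    [0,0,-2.7],
    [0,0,-2.6],
    [0,0,-2.7],
  ],
  hand=[-1,-1,-1,-1,-1],
)

```text
t: 0.6
position: [0.3302, 0.442, 0.3148]
orientation: [[0.957, -0.291, -0.0], [-0.291, -0.957, -0.0], [-0.0, 0.001, -1.0]]
ft_force: [0.3, 0.0, -0.8]
gripper_width: 0.996
grip_force: 0.0
```

>>> apply_moves(
  xyz=[
    [3.4,2.5,0.2],
    [3.3,2.6,0.2],
    [3.2,2.8,0.2],
    [3.1,2.9,0.2],
    [2.9,3,0.2],
  ],
  twist=[
    [0,0,-2.6],
    [0,0,-2.7],
    [0,0,-2.6],
    [0,0,-2.7],
    [0,0,-2.7],
  ],
  hand=[-1,-1,-1,-1,-1],
)

```text
t: 1.1
position: [0.4581, 0.2735, 0.305]
orientation: [[0.998, -0.064, -0.0], [-0.064, -0.998, -0.0], [-0.0, 0.0, -1.0]]
ft_force: [0.7, 0.6, -0.6]
gripper_width: 1.001
grip_force: 0.0
```

>>> apply_moves(
  xyz=[
    [2.8,3.2,0.2],
    [2.6,3.3,0.2],
    [2.5,3.4,0.2],
    [2.3,3.5,0.2],
    [0,0,0],
  ],
  twist=[
    [0,0,-2.6],
    [0,0,-2.7],
    [0,0,-2.6],
    [0,0,-2.7],
    [0,0,0],
  ],
  hand=[-1,-1,-1,-1,-1],
)

```text
t: 1.6
position: [0.5615, 0.1375, 0.2956]
orientation: [[0.993, 0.115, -0.002], [0.115, -0.993, -0.002], [-0.003, 0.002, -1.0]]
ft_force: [-0.9, 0.8, 0.1]
gripper_width: 1.001
grip_force: 0.0
```

```bash
python3 - <<'E'
from h import *
m=arm.camera_model("wrist"); im=arm.get_image("wrist"); cv2.imwrite("pics/w1.png",im[:,:,::-1])
import pickle; pickle.dump(m,open("w1.pkl","wb"))
o=arm.get_obs(); print(o["t"],np.round(o["position"],4),np.round(o["joint_pos"],1),np.round(o["ft_force"],1),np.round(o["orientation"],3).tolist(),np.round(m["origin"],3))
E
```

```text
1.65 [0.5607 0.1391 0.296 ] [ 33.8  -0.3   7.5  -0.  -98.   62.8] [-0.1  0.   0.6] [[0.993, 0.115, -0.002], [0.115, -0.993, -0.001], [-0.002, 0.001, -1.0]] [0.64  0.146 0.424]
```

View pics/w1.png

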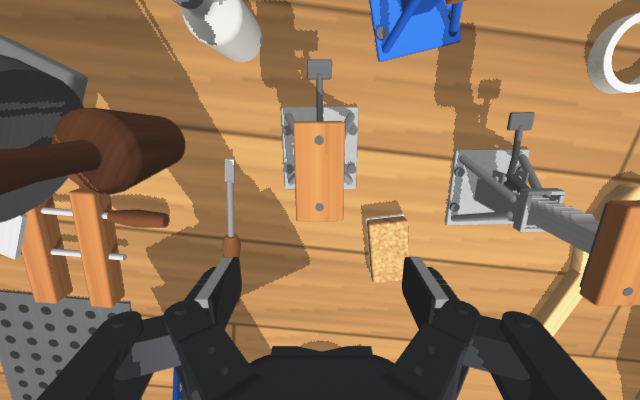

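The wrist view shows the low head with screws at (319,140) and (319,208) and corners (294,122), (344,122), (343,220) and (295,219). The sanding block is near (388,248) and clear of it.

```bash
python3 - <<'E'
from h import *
import pickle; m=pickle.load(open("w1.pkl","rb"))
W=lambda p:ray("wrist",p,m)
for n,a,b,c in [("far",(685,221),(175,304),(319,208)),("near",(680,279),(103,285),(319,140))]:
    print(n,*tri(c1(*a),c2(*b),W(c)),np.round(plane(W(c),.181),4))
print(np.round([plane(W(p),.181) for p in [(294,122),(344,122),(343,220),(295,219)]],4))
E
```

```text
far [0.55890485 0.13892555 0.18045221] [0.7, 1.7, 2.3] [0.557  0.1378 0.181 ]
near [0.61837131 0.14594578 0.17932388] [0.9, 1.0, 1.7] [0.6176 0.1446 0.181 ]
[[0.6297 0.1669 0.181 ]
 [0.6345 0.1256 0.181 ]
 [0.5478 0.1143 0.181 ]
 [0.5438 0.1587 0.181 ]]
```

```bash
python3 - <<'E'
from h import *
plan([(.588,.142,.25,6.7),(.588,.142,.165,6.7)],step=3.5)
E
```

```text
from [0.5607 0.1391 0.296 ] 6.6
[[1.37, 0.02, 2.3], [1.38, 0.01, 2.3], [-0.0, 0.0, 2.83], [-0.0, 0.0, 2.84], [-0.0, 0.0, 2.83]] [[0, 0, np.float64(-0.0)], [0, 0, np.float64(-0.1)], [0, 0, np.float64(0.0)], [0, 0, np.float64(0.0)], [0, 0, np.float64(0.0)]]
end [0.588 0.142 0.165] 6.7
```

>>> apply_moves(
  xyz=[
    [1.4,0,2.3],
    [1.4,0,2.3],
    [0,0,2.8],
    [0,0,2.8],
    [0,0,2.4],
  ],
  twist=[
    [0,0,0],
    [0,0,0],
    [0,0,0],
    [0,0,0],
    [0,0,0],
  ],
  hand=[-1,-1,-1,-1,-1],
)

```text
t: 2.15
position: [0.5869, 0.1453, 0.1693]
orientation: [[0.993, 0.119, -0.002], [0.119, -0.993, -0.0], [-0.002, 0.0, -1.0]]
ft_force: [-0.2, -0.3, 0.1]
gripper_width: 1.002
grip_force: 0.0
```

>>> apply_moves(
  xyz=[
    [0,0,0],
    [0,0,0],
  ],
  twist=[
    [0,0,0],
    [0,0,0],
  ],
  hand=[-1,-1],
)

```text
t: 2.35
position: [0.5876, 0.1449, 0.172]
orientation: [[0.993, 0.119, 0.0], [0.119, -0.993, -0.001], [0.0, 0.001, -1.0]]
ft_force: [0.5, -0.4, 1.4]
gripper_width: 0.995
grip_force: 0.0
```

>>> apply_moves(
  xyz=[
    [0,0.3,0.7],
    [0,0,0],
    [0,0,0],
    [0,0,0],
    [0,0,0],
  ],
  twist=[
    [0,0,0],
    [0,0,0],
    [0,0,0],
    [0,0,0],
    [0,0,0],
  ],
  hand=[-1,-1,0,1,1],
  newtons=80,
)

```text
t: 2.85
position: [0.5882, 0.1421, 0.1648]
orientation: [[0.993, 0.119, 0.001], [0.119, -0.993, 0.001], [0.001, -0.001, -1.0]]
ft_force: [-8.6, 27.4, 14.1]
gripper_width: 0.514
grip_force: 16.6
```

>>> apply_moves(
  xyz=[
    [0,0,0],
    [0,0,0],
    [0,0,0],
    [0,0,0],
    [0,0,0],
  ],
  twist=[
    [0,0,0],
    [0,0,0],
    [0,0,0],
    [0,0,0],
    [0,0,0],
  ],
  hand=[1,1,1,1,1],
)

```text
t: 3.35
position: [0.5881, 0.1426, 0.1652]
orientation: [[0.993, 0.12, 0.001], [0.12, -0.993, 0.002], [0.001, -0.002, -1.0]]
ft_force: [-1.9, 4.7, 3.6]
gripper_width: 0.502
grip_force: 81.7
```

>>> apply_moves(
  xyz=[
    [0,0,-1],
    [0,0,-1],
    [0,0,-1.1],
    [0,0,-1.1],
    [0,0,-1],
  ],
  twist=[
    [0,0,0],
    [0,0,0],
    [0,0,0],
    [0,0,0],
    [0,0,0],
  ],
  hand=[1,1,1,1,1],
)

```text
t: 3.85
position: [0.588, 0.1426, 0.212]
orientation: [[0.993, 0.119, -0.004], [0.119, -0.993, 0.001], [-0.004, -0.001, -1.0]]
ft_force: [8.9, 3.7, -13.6]
gripper_width: 0.503
grip_force: 90.8
```

>>> apply_moves(
  xyz=[
    [0,0,0],
    [0,0,0],
    [0,0,0],
  ],
  twist=[
    [0,0,0],
    [0,0,0],
    [0,0,0],
  ],
  hand=[1,1,1],
)

```text
t: 4.15
position: [0.5881, 0.1426, 0.214]
orientation: [[0.993, 0.119, -0.002], [0.119, -0.993, 0.001], [-0.002, -0.001, -1.0]]
ft_force: [3.6, 4.6, -7.3]
gripper_width: 0.498
grip_force: 91.1
```

```bash
python3 - <<'E'
from h import *
a=arm.get_image("scene"); b=arm.get_image("side"); cv2.imwrite("pics/s1.png",b[:,:,::-1])
k=lambda a:cv2.resize(a[:,:,::-1],None,fx=4,fy=4,interpolation=cv2.INTER_CUBIC)
cv2.imwrite("pics/c3.png",np.hstack([k(a[150:290,300:395]),k(b[140:280,230:325])]))
E
```

```text
(no output)
```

View pics/c3.png

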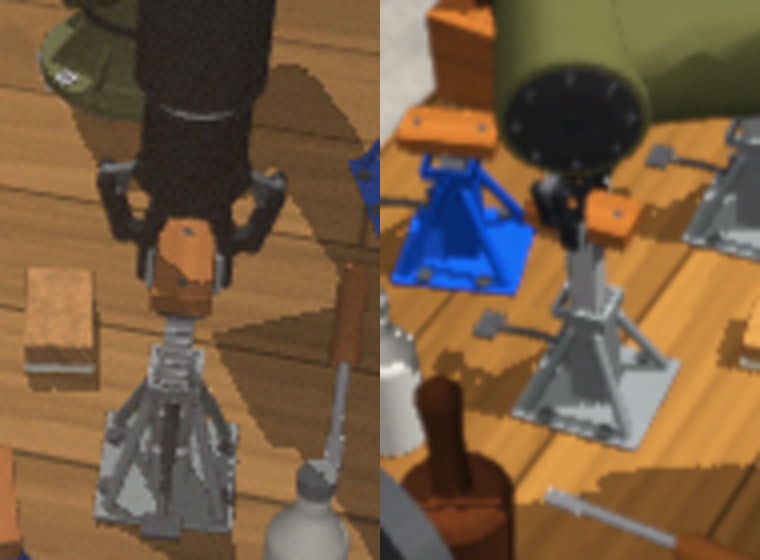

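The head now stands well above the collar. The far screw is at c3 (188,232) in the scene half and (618,213) in the side half; the near screw is at (182,282) in the scene half.

```bash
python3 - <<'E'
from h import *
print(tri(ray("scene",(300+188/4-.4,150+232/4-.4)),ray("side",(230+238/4-.4,140+213/4-.4))))
# near screw: xy known -> height
for p,xy in [((182,282),(.6184,.146)),((188,232),(.559,.139))]:
    for z in (.22,.225,.23,.235):
        P=plane(ray("scene",(300+p[0]/4-.4,150+p[1]/4-.4)),z); print(z,np.round(P,4),xy)
E
```

```text
(array([0.55983551, 0.13947289, 0.22910307]), [0.6, 0.6])
0.22 [0.6076 0.145  0.22  ] (0.6184, 0.146)
0.225 [0.6135 0.1458 0.225 ] (0.6184, 0.146)
0.23 [0.6193 0.1465 0.23  ] (0.6184, 0.146)
0.235 [0.6252 0.1473 0.235 ] (0.6184, 0.146)
0.22 [0.5492 0.1385 0.22  ] (0.559, 0.139)
0.225 [0.5554 0.1394 0.225 ] (0.559, 0.139)
0.23 [0.5616 0.1402 0.23  ] (0.559, 0.139)
0.235 [0.5678 0.141  0.235 ] (0.559, 0.139)
```

>>> apply_moves(
  xyz=[
    [0,0,-0.15],
    [0,0,0.2],
    [0,0,0.2],
    [0,0,0.15],
    [0,0,0],
  ],
  twist=[
    [0,0,0],
    [0,0,0],
    [0,0,0],
    [0,0,0],
    [0,0,0],
  ],
  hand=[1,1,1,1,1],
)

```text
t: 4.75
position: [0.5881, 0.1426, 0.2098]
orientation: [[0.993, 0.119, -0.002], [0.119, -0.993, 0.001], [-0.002, -0.001, -1.0]]
ft_force: [3.9, 4.8, -8.1]
gripper_width: 0.501
grip_force: 91.2
```

>>> apply_moves(
  xyz=[
    [0,0,0.15],
    [0,0,0.1],
    [0,0,0],
  ],
  twist=[
    [0,0,0],
    [0,0,0],
    [0,0,0],
  ],
  hand=[1,1,1],
)

```text
t: 5.05
position: [0.5881, 0.1426, 0.2094]
orientation: [[0.993, 0.119, 0.0], [0.119, -0.993, 0.001], [0.0, -0.001, -1.0]]
ft_force: [-0.2, 5.2, -1.6]
gripper_width: 0.503
grip_force: 92.0
```

>>> apply_moves(
  xyz=[
    [0,0,0],
    [0,0,0],
    [0,0,0],
    [0,0,0],
    [0,0,0],
  ],
  twist=[
    [0,0,0],
    [0,0,0],
    [0,0,0],
    [0,0,0],
    [0,0,0],
  ],
  hand=[0.5,0,-0.5,-1,-1],
)

```text
t: 5.55
position: [0.5881, 0.1411, 0.2101]
orientation: [[0.993, 0.118, 0.0], [0.118, -0.993, -0.001], [0.0, 0.001, -1.0]]
ft_force: [-0.5, 0.2, -0.6]
gripper_width: 0.977
grip_force: 0.0
```

>>> apply_moves(
  xyz=[
    [0,0,-1],
    [0,0,-3],
    [0,0,-4],
    [0,0,-3],
    [0,0,0],
  ],
  twist=[
    [0,0,0],
    [0,0,0],
    [0,0,0],
    [0,0,0],
    [0,0,0],
  ],
  hand=[-1,-1,-1,-1,-1],
)

```text
t: 6.05
position: [0.5892, 0.141, 0.3267]
orientation: [[0.993, 0.118, 0.009], [0.118, -0.993, 0.003], [0.009, -0.002, -1.0]]
ft_force: [-0.6, -0.5, -0.2]
gripper_width: 0.998
grip_force: 0.0
```

```bash
python3 - <<'E'
from h import *
plan([(.50,-.25,.31,-13.7),(.432,-.319,.25,-13.7)])
E
```

```text
from [0.5892 0.141  0.3267] 6.77
[[-1.5, 4.2, 0.19], [-1.32, 4.25, 0.18], [-1.16, 4.3, 0.19], [-0.99, 4.35, 0.18], [-0.82, 4.38, 0.19]] [[0, 0, np.float64(2.3)], [0, 0, np.float64(2.2)], [0, 0, np.float64(2.3)], [0, 0, np.float64(2.3)], [0, 0, np.float64(2.3)]]
[[-0.63, 4.41, 0.18], [-0.47, 4.43, 0.19], [-0.29, 4.45, 0.19], [-0.11, 4.45, 0.18], [-1.66, 2.77, 2.0]] [[0, 0, np.float64(2.2)], [0, 0, np.float64(2.3)], [0, 0, np.float64(2.3)], [0, 0, np.float64(2.3)], [0, 0, np.float64(-0.0)]]
[[-1.65, 2.78, 2.0], [-1.66, 2.77, 2.0]] [[0, 0, np.float64(-0.0)], [0, 0, np.float64(-0.0)]]
end [ 0.432 -0.319  0.25 ] -13.73
```

>>> apply_moves(
  xyz=[
    [-1.5,4.2,0],
    [-1.3,4.3,0],
    [-1.2,4.3,0.2],
    [-1,4.3,0.2],
    [-0.8,4.4,0.2],
  ],
  twist=[
    [0,0,2.3],
    [0,0,2.2],
    [0,0,2.3],
    [0,0,2.3],
    [0,0,2.3],
  ],
  hand=[-1,-1,-1,-1,-1],
)

```text
t: 6.55
position: [0.5377, -0.0777, 0.3143]
orientation: [[0.997, -0.081, 0.001], [-0.081, -0.997, -0.0], [0.001, 0.0, -1.0]]
ft_force: [0.4, -0.1, -0.5]
gripper_width: 0.995
grip_force: 0.0
```

>>> apply_moves(
  xyz=[
    [-0.6,4.4,0.2],
    [-0.5,4.4,0.2],
    [-0.3,4.5,0.2],
    [-0.1,4.5,0.2],
    [-1.7,2.8,2],
  ],
  twist=[
    [0,0,2.2],
    [0,0,2.3],
    [0,0,2.3],
    [0,0,2.3],
    [0,0,0],
  ],
  hand=[-1,-1,-1,-1,-1],
)

```text
t: 7.05
position: [0.4757, -0.2766, 0.2872]
orientation: [[0.971, -0.24, 0.002], [-0.24, -0.971, -0.002], [0.002, 0.001, -1.0]]
ft_force: [0.4, -0.3, -0.1]
gripper_width: 0.998
grip_force: 0.0
```

>>> apply_moves(
  xyz=[
    [-1.7,2.8,2],
    [-1.7,2.8,2],
    [0,0,0],
    [0,0,0],
  ],
  twist=[
    [0,0,0],
    [0,0,0],
    [0,0,0],
    [0,0,0],
  ],
  hand=[-1,-1,-1,-1],
)

```text
t: 7.45
position: [0.429, -0.3204, 0.2461]
orientation: [[0.971, -0.238, -0.0], [-0.238, -0.971, -0.0], [-0.0, 0.0, -1.0]]
ft_force: [0.3, -0.4, 0.2]
gripper_width: 1.002
grip_force: 0.0
```

```bash
python3 - <<'E'
from h import *
o=arm.get_obs(); print(o["t"],np.round(o["position"],4),np.round(o["joint_pos"],1),np.round(o["orientation"],3).tolist())
m=arm.camera_model("wrist"); im=arm.get_image("wrist")
import pickle; pickle.dump(m,open("w2.pkl","wb")); cv2.imwrite("pics/w2.png",im[:,:,::-1])
a=arm.get_image("scene"); b=arm.get_image("side")
k=lambda a,f:cv2.resize(a[:,:,::-1],None,fx=f,fy=f,interpolation=cv2.INTER_CUBIC)
cv2.imwrite("pics/c4a.png",a[:,:,::-1]);cv2.imwrite("pics/c4b.png",b[:,:,::-1])
L=np.zeros((600,800,3),np.uint8)
L[:375,:600]=cv2.resize(im[:,:,::-1],(600,375),interpolation=cv2.INTER_AREA)
L[380:600,0:400]=k(a[165:275,210:410],2)[:220]; L[380:600,400:800]=k(b[135:245,250:450],2)
cv2.imwrite("pics/v4.png",L)
E
```

```text
7.45 [ 0.429  -0.3204  0.2461] [-15.2  -7.6  -4.6   0.  -93.   91.4] [[0.971, -0.238, -0.0], [-0.238, -0.971, -0.0], [-0.0, 0.0, -1.0]]
```

View pics/v4.png

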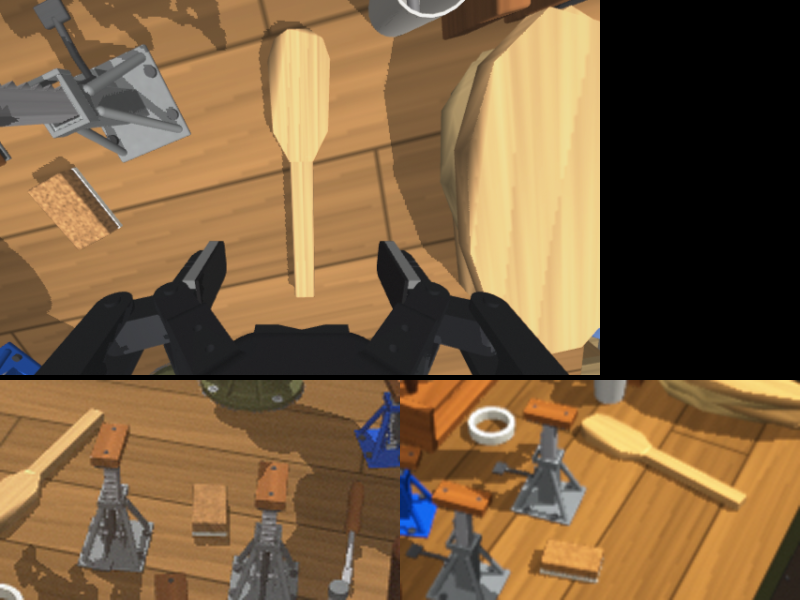

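In v4 the paddle's end, neck and tip are at (305,297), (301.5,162) and (303,29) in the wrist panel. The low head's screws are at about (274,466) and (270,490) in the scene panel and (482,505) and (440,488) in the side panel, so the head is being held up.

```bash
python3 - <<'E'
from h import *
import pickle; m=pickle.load(open("w2.pkl","rb")); f=640/600
W=lambda p:ray("wrist",((p[0]+.5)*f-.5,(p[1]+.5)*f-.5),m)
S=lambda p:ray("scene",(210+p[0]/2-.25,165+(p[1]-380)/2-.25)); D=lambda p:ray("side",(250+(p[0]-400)/2-.25,135+(p[1]-380)/2-.25))
print(tri(S((274,466)),D((482,505))),tri(S((270,490)),D((440,488))))
P={n:plane(W(p),.022) for n,p in dict(end=(305,297),neck=(301.5,162),tip=(303,29)).items()}
print({n:np.round(v,4) for n,v in P.items()})
d=P["tip"]-P["end"]; L=np.linalg.norm(d); u=d/L; print(L,np.degrees(np.arctan2(u[1],u[0])))
d2=P["neck"]-P["end"]; print(np.linalg.norm(d2),np.degrees(np.arctan2(d2[1],d2[0])))
print("neck height by scene/side/wrist",tri(c1(165,182),c2(545,150),W((301.5,162))),"end",tri(c1(303,50),c2(751,264),W((305,297))))
org=P["end"]+.235*u; print("origin",org,"grasp",P["end"]+.213*u)
E
```

```text
(array([0.55062707, 0.14129779, 0.21854567]), [2.8, 2.8]) (array([0.62357912, 0.14873767, 0.23191276]), [3.6, 3.6])
{'end': array([ 0.2175, -0.2763,  0.022 ]), 'neck': array([ 0.4347, -0.3238,  0.022 ]), 'tip': array([ 0.5881, -0.3633,  0.022 ])}
0.3806982526460276 -13.213320420962955
0.22239215484044908 -12.339769545695692
neck height by scene/side/wrist (array([ 0.43648751, -0.32122894,  0.02223212]), [5.3, 3.5, 3.1]) end (array([ 0.21877338, -0.273862  ,  0.01718656]), [3.1, 2.2, 4.5])
origin [ 0.44623882 -0.32997924  0.022     ] grasp [ 0.42482125 -0.32495055  0.022     ]
```

>>> apply_moves(
  xyz=[
    [-0.2,0.2,3],
    [0,0,4.5],
    [0,0,4.5],
    [0,0,4.5],
    [0,0,3],
  ],
  twist=[
    [0,0,-0.8],
    [0,0,0],
    [0,0,0],
    [0,0,0],
    [0,0,0],
  ],
  hand=[-1,-1,-1,-1,-1],
)

```text
t: 8.1
position: [0.4269, -0.32, 0.048]
orientation: [[0.975, -0.222, -0.002], [-0.222, -0.975, 0.001], [-0.002, -0.001, -1.0]]
ft_force: [-0.0, -0.3, -0.2]
gripper_width: 1.0
grip_force: 0.0
```

>>> apply_moves(
  xyz=[
    [0,0,1],
    [0,0,0],
    [0,0,0],
  ],
  twist=[
    [0,0,0],
    [0,0,0],
    [0,0,0],
  ],
  hand=[-1,-1,-1],
)

```text
t: 8.4
position: [0.4287, -0.3218, 0.0432]
orientation: [[0.975, -0.222, 0.003], [-0.222, -0.975, -0.002], [0.003, 0.001, -1.0]]
ft_force: [1.1, 0.2, 0.1]
gripper_width: 0.999
grip_force: 0.0
```

>>> apply_moves(
  xyz=[
    [-0.2,0,1.2],
    [0,0,1],
    [0,0,0],
    [0,0,0],
  ],
  twist=[
    [0,0,0],
    [0,0,0],
    [0,0,0],
    [0,0,0],
  ],
  hand=[-1,-1,-1,-1],
)

```text
t: 8.8
position: [0.425, -0.3209, 0.0187]
orientation: [[0.975, -0.223, -0.001], [-0.223, -0.975, -0.0], [-0.001, 0.0, -1.0]]
ft_force: [-0.1, 0.9, 0.3]
gripper_width: 1.001
grip_force: 0.0
```

>>> apply_moves(
  xyz=[
    [0,0,0],
    [0,0,0],
    [0,0,0],
    [0,0,0],
    [0,0,0],
  ],
  twist=[
    [0,0,0],
    [0,0,0],
    [0,0,0],
    [0,0,0],
    [0,0,0],
  ],
  hand=[-0.3,0,0.3,0.6,1],
  newtons=40,
)

```text
t: 9.3
position: [0.4255, -0.321, 0.0193]
orientation: [[0.975, -0.223, 0.001], [-0.223, -0.975, -0.0], [0.001, 0.0, -1.0]]
ft_force: [-0.4, -0.0, 1.6]
gripper_width: 0.365
grip_force: 41.0
```

>>> apply_moves(
  xyz=[
    [0,0,0],
    [0,0,0],
    [0,0,0],
    [0,0,0],
  ],
  twist=[
    [0,0,0],
    [0,0,0],
    [0,0,0],
    [0,0,0],
  ],
  hand=[1,1,1,1],
)

```text
t: 9.7
position: [0.4255, -0.321, 0.0193]
orientation: [[0.975, -0.223, 0.001], [-0.223, -0.975, -0.0], [0.001, 0.0, -1.0]]
ft_force: [0.6, 1.4, 4.1]
gripper_width: 0.362
grip_force: 41.3
```

>>> apply_moves(
  xyz=[
    [0,0,-1],
    [0,0,-2.5],
    [0,0,-4],
    [0,0,-4.5],
    [0,0,-4.5],
  ],
  twist=[
    [0,0,0],
    [0,0,0],
    [0,0,0],
    [0,0,0],
    [0,0,0],
  ],
  hand=[1,1,1,1,1],
  newtons=60,
)

```text
t: 10.2
position: [0.4242, -0.3205, 0.1847]
orientation: [[0.975, -0.223, -0.002], [-0.223, -0.975, 0.001], [-0.002, -0.001, -1.0]]
ft_force: [1.6, -1.0, -2.4]
gripper_width: 0.36
grip_force: 60.4
```

>>> apply_moves(
  xyz=[
    [0,0,-4.5],
    [0,0,-4.5],
    [0,0,-4],
    [0,0,-2.5],
    [0,0,0],
  ],
  twist=[
    [0,0,0],
    [0,0,0],
    [0,0,0],
    [0,0,0],
    [0,0,0],
  ],
  hand=[1,1,1,1,1],
)

```text
t: 10.7
position: [0.4253, -0.3215, 0.343]
orientation: [[0.975, -0.223, 0.005], [-0.223, -0.975, -0.003], [0.005, 0.002, -1.0]]
ft_force: [0.2, 0.3, -2.9]
gripper_width: 0.36
grip_force: 60.6
```

```bash
python3 - <<'E'
from h import *
plan([(.5717,-.009,.335,-96.2)],step=3.5,turn=6)
E
```

```text
from [ 0.4253 -0.3215  0.343 ] -12.91
[[0.52, -2.41, 0.06], [0.27, -2.45, 0.05], [0.01, -2.46, 0.06], [-0.24, -2.46, 0.06], [-0.49, -2.41, 0.05]] [[0, 0, np.float64(5.9)], [0, 0, np.float64(6.0)], [0, 0, np.float64(5.9)], [0, 0, np.float64(6.0)], [0, 0, np.float64(5.9)]]
[[-0.75, -2.35, 0.06], [-0.98, -2.26, 0.06], [-1.21, -2.15, 0.06], [-1.43, -2.01, 0.05], [-1.62, -1.85, 0.06]] [[0, 0, np.float64(6.0)], [0, 0, np.float64(5.9)], [0, 0, np.float64(6.0)], [0, 0, np.float64(5.9)], [0, 0, np.float64(6.0)]]
[[-1.82, -1.67, 0.06], [-1.97, -1.47, 0.05], [-2.12, -1.27, 0.06], [-2.23, -1.03, 0.06]] [[0, 0, np.float64(5.9)], [0, 0, np.float64(6.0)], [0, 0, np.float64(5.9)], [0, 0, np.float64(6.0)]]
end [ 0.5717 -0.009   0.335 ] -96.21
```

>>> apply_moves(
  xyz=[
    [0.5,-2.4,0],
    [0.3,-2.5,0],
    [0,-2.5,0],
    [-0.2,-2.5,0],
    [-0.5,-2.4,0],
  ],
  twist=[
    [0,0,5.9],
    [0,0,6],
    [0,0,5.9],
    [0,0,6],
    [0,0,5.9],
  ],
  hand=[1,1,1,1,1],
)

```text
t: 11.2
position: [0.4781, -0.2072, 0.3369]
orientation: [[0.733, -0.68, -0.003], [-0.68, -0.733, 0.001], [-0.003, 0.001, -1.0]]
ft_force: [0.3, 0.5, -1.7]
gripper_width: 0.36
grip_force: 60.6
```

>>> apply_moves(
  xyz=[
    [-0.8,-2.3,0],
    [-1,-2.3,0],
    [-1.2,-2.1,0],
    [-1.4,-2,0],
    [-1.6,-1.9,0],
  ],
  twist=[
    [0,0,6],
    [0,0,5.9],
    [0,0,6],
    [0,0,5.9],
    [0,0,6],
  ],
  hand=[1,1,1,1,1],
)

```text
t: 11.7
position: [0.5299, -0.096, 0.337]
orientation: [[0.299, -0.954, -0.003], [-0.954, -0.299, 0.0], [-0.001, 0.003, -1.0]]
ft_force: [0.6, 0.5, -1.8]
gripper_width: 0.356
grip_force: 60.6
```

>>> apply_moves(
  xyz=[
    [-1.8,-1.7,0],
    [-2,-1.5,0],
    [-2.1,-1.3,0],
    [-2.2,-1,0],
    [0,0,0],
  ],
  twist=[
    [0,0,5.9],
    [0,0,6],
    [0,0,5.9],
    [0,0,6],
    [0,0,0],
  ],
  hand=[1,1,1,1,1],
)

```text
t: 12.2
position: [0.5726, -0.0056, 0.3356]
orientation: [[-0.107, -0.994, -0.005], [-0.994, 0.107, 0.0], [0.001, 0.005, -1.0]]
ft_force: [-0.1, -0.4, -3.7]
gripper_width: 0.36
grip_force: 60.5
```

>>> apply_moves(
  xyz=[
    [0,0,0],
    [0,0,0],
  ],
  twist=[
    [0,0,0],
    [0,0,0],
  ],
  hand=[1,1],
)

```text
t: 12.4
position: [0.572, -0.0085, 0.3382]
orientation: [[-0.107, -0.994, -0.001], [-0.994, 0.107, -0.0], [0.001, 0.001, -1.0]]
ft_force: [0.5, -0.5, -1.4]
gripper_width: 0.356
grip_force: 60.5
```

```bash
python3 - <<'E'
from h import *
o=arm.get_obs(); print(o["t"],np.round(o["position"],4),np.round(o["joint_pos"],1),np.round(o["orientation"],3).tolist(),o["gripper_width"])
m=arm.camera_model("wrist"); im=arm.get_image("wrist")
import pickle; pickle.dump(m,open("w3.pkl","wb"))
a=arm.get_image("scene"); b=arm.get_image("side")
L=np.zeros((600,800,3),np.uint8); k=lambda a,f:cv2.resize(a,None,fx=f,fy=f,interpolation=cv2.INTER_CUBIC)
L[:250,:400]=cv2.resize(im,(400,250),interpolation=cv2.INTER_AREA)
L[:250,405:800]=k(a[100:225,210:408],2)[:,:395]; L[255:600,:]=k(b[110:225,180:447],3)[:,:800]
cv2.imwrite("pics/v5.png",L[:,:,::-1])
E
```

```text
12.4 [ 0.572  -0.0085  0.3382] [  19.2   -0.2   12.1   -0.  -102.3  -25.4] [[-0.107, -0.994, -0.001], [-0.994, 0.107, -0.0], [0.001, 0.001, -1.0]] 0.35588717315996693
```

View pics/v5.png

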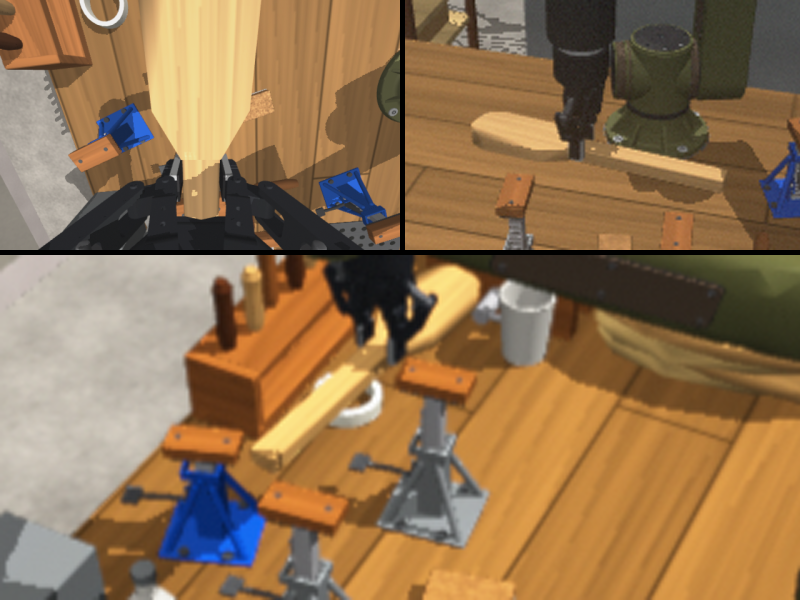

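The blank is held at the neck, the shaft points over the low stand and the blade points over the set stand. The shaft end is at v5 (723,173) in the scene panel and (267,447) in the side panel. The low head's far screw is at (680,217) in the scene panel and (332,510) in the side panel.

```bash
python3 - <<'E'
from h import *
S=lambda p:ray("scene",(210+(p[0]-405)/2-.25,100+p[1]/2-.25)); D=lambda p:ray("side",(180+p[0]/3-.33,110+(p[1]-255)/3-.33))
print("end",tri(S((723,173)),D((267,447))),"low far",tri(S((680,217)),D((332,510))),"set far",tri(S((520,180)),D((458,382))))
plan([(.572,-.009,.256,-96.2)],step=3)
E
```

```text
end (array([0.59249445, 0.19876956, 0.34386989]), [2.0, 2.0]) low far (array([0.55513472, 0.14066479, 0.2235795 ]), [1.1, 1.1]) set far (array([ 0.5301868 , -0.120017  ,  0.22286323]), [0.4, 0.4])
from [ 0.5721 -0.0087  0.3389] -96.21
[[0.01, 0.0, 2.76], [0.01, 0.01, 2.77], [0.01, -0.0, 2.76]] [[0, 0, np.float64(-0.0)], [0, 0, np.float64(-0.0)], [0, 0, np.float64(-0.0)]]
end [ 0.572 -0.009  0.256] -96.21
```

>>> apply_moves(
  xyz=[
    [0,0,2],
    [0,0,2.5],
    [0,0,2],
    [0,0,1],
    [0,0,0],
  ],
  twist=[
    [0,0,0],
    [0,0,0],
    [0,0,0],
    [0,0,0],
    [0,0,0],
  ],
  hand=[1,1,1,1,1],
)

```text
t: 13.05
position: [0.5718, -0.0084, 0.2625]
orientation: [[-0.108, -0.994, -0.002], [-0.994, 0.108, -0.001], [0.001, 0.002, -1.0]]
ft_force: [-0.3, -0.2, -2.0]
gripper_width: 0.358
grip_force: 60.4
```

>>> apply_moves(
  xyz=[
    [0,0,0],
    [0,0,0],
  ],
  twist=[
    [0,0,0],
    [0,0,0],
  ],
  hand=[1,1],
)

```text
t: 13.25
position: [0.5728, -0.0082, 0.2655]
orientation: [[-0.108, -0.994, 0.002], [-0.994, 0.108, 0.0], [-0.0, -0.002, -1.0]]
ft_force: [-0.7, 0.1, -2.1]
gripper_width: 0.354
grip_force: 60.4
```

>>> apply_moves(
  xyz=[
    [0,0,0.5],
    [0,0,0.5],
    [0,0,0.4],
    [0,0,0],
    [0,0,0],
  ],
  twist=[
    [0,0,0],
    [0,0,0],
    [0,0,0],
    [0,0,0],
    [0,0,0],
  ],
  hand=[1,1,1,1,1],
)

```text
t: 13.75
position: [0.5724, -0.0081, 0.2497]
orientation: [[-0.108, -0.994, -0.0], [-0.994, 0.108, -0.0], [0.0, 0.0, -1.0]]
ft_force: [-0.7, -0.2, -1.6]
gripper_width: 0.362
grip_force: 60.4
```

>>> apply_moves(
  xyz=[
    [0,0,0.2],
    [0,0,0.2],
    [0,0,0],
    [0,0,0],
  ],
  twist=[
    [0,0,0],
    [0,0,0],
    [0,0,0],
    [0,0,0],
  ],
  hand=[1,1,1,1],
)

```text
t: 14.15
position: [0.5724, -0.008, 0.2458]
orientation: [[-0.108, -0.994, -0.0], [-0.994, 0.108, -0.0], [0.0, 0.0, -1.0]]
ft_force: [-0.1, -0.5, -1.3]
gripper_width: 0.355
grip_force: 60.4
```

>>> apply_moves(
  xyz=[
    [0,0,0.1],
    [0,0,0],
    [0,0,0.1],
    [0,0,0],
  ],
  twist=[
    [0,0,0],
    [0,0,0],
    [0,0,0],
    [0,0,0],
  ],
  hand=[1,1,1,1],
)

```text
t: 14.55
position: [0.5725, -0.0081, 0.2441]
orientation: [[-0.108, -0.994, 0.001], [-0.994, 0.108, -0.0], [0.0, -0.001, -1.0]]
ft_force: [-1.2, 1.2, 0.1]
gripper_width: 0.354
grip_force: 60.5
```

>>> apply_moves(
  xyz=[
    [0,0,0.1],
    [0,0,0],
    [0,0,0],
  ],
  twist=[
    [0,0,0],
    [0,0,0],
    [0,0,0],
  ],
  hand=[1,1,1],
)

```text
t: 14.85
position: [0.5725, -0.0081, 0.2441]
orientation: [[-0.108, -0.994, 0.001], [-0.994, 0.108, -0.0], [-0.0, -0.001, -1.0]]
ft_force: [-2.6, 0.6, 5.9]
gripper_width: 0.359
grip_force: 61.5
```

The blank is down on the heads: the push up is 5.9 N and the height no longer changes. I'll open slowly and rise.

>>> apply_moves(
  xyz=[
    [0,0,0],
    [0,0,0],
    [0,0,0],
    [0,0,0],
    [0,0,0],
  ],
  twist=[
    [0,0,0],
    [0,0,0],
    [0,0,0],
    [0,0,0],
    [0,0,0],
  ],
  hand=[0.3,0.1,-0.2,-0.6,-1],
  newtons=20,
)

```text
t: 15.35
position: [0.5724, -0.0081, 0.2425]
orientation: [[-0.108, -0.994, -0.0], [-0.994, 0.108, -0.0], [0.0, 0.0, -1.0]]
ft_force: [-0.1, -0.5, 0.5]
gripper_width: 0.913
grip_force: 0.0
```

>>> apply_moves(
  xyz=[
    [0,0,0],
    [0,0,0],
    [0,0,0],
    [0,0,-1],
    [0,0,-2.5],
  ],
  twist=[
    [0,0,0],
    [0,0,0],
    [0,0,0],
    [0,0,0],
    [0,0,0],
  ],
  hand=[-1,-1,-1,-1,-1],
)

```text
t: 15.85
position: [0.5717, -0.008, 0.2764]
orientation: [[-0.108, -0.994, -0.004], [-0.994, 0.108, -0.001], [0.001, 0.004, -1.0]]
ft_force: [1.0, 0.3, 0.1]
gripper_width: 0.997
grip_force: 0.0
```

>>> apply_moves(
  xyz=[
    [0,0,-4],
    [0,0,-4],
    [0,0,-2],
    [0,0,0],
    [0,0,0],
  ],
  twist=[
    [0,0,0],
    [0,0,0],
    [0,0,0],
    [0,0,0],
    [0,0,0],
  ],
  hand=[-1,-1,-1,-1,-1],
)

```text
t: 16.35
position: [0.5725, -0.0079, 0.3782]
orientation: [[-0.108, -0.994, 0.001], [-0.994, 0.108, 0.001], [-0.001, -0.001, -1.0]]
ft_force: [1.0, 0.0, -0.5]
gripper_width: 1.002
grip_force: 0.0
```

```bash
python3 - <<'E'
from h import *
a=arm.get_image("scene"); b=arm.get_image("side"); print(arm.get_obs()["ft_force"])
k=lambda a,f:cv2.resize(a,None,fx=f,fy=f,interpolation=cv2.INTER_CUBIC)
cv2.imwrite("pics/v6.png",np.vstack([k(a[120:270,180:440],2),k(b[110:260,180:440],2)])[:,:,::-1])
E
```

```text
[-0.00351919  0.48450598  0.17921257]
```

View pics/v6.png

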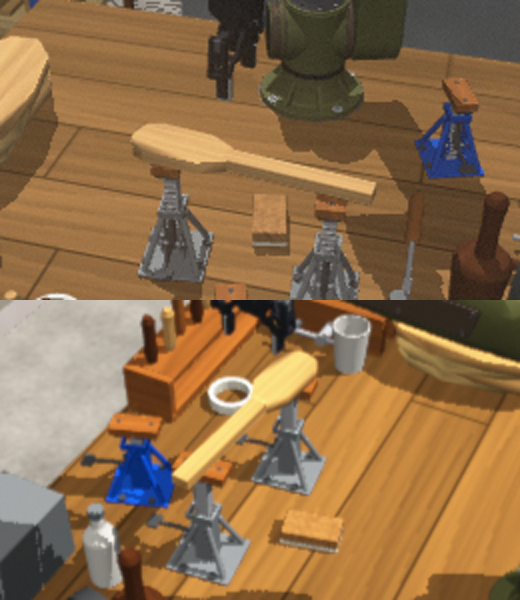

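The blank rests on both heads, with the blade at (180,145) over the set head and the shaft end at (370,190) over the low head. The gripper is clear and the other things haven't moved.

```bash
python3 -c "
from workcell import arm
print(arm.finish_job())"
```

```text
the job is handed in; nothing more can be done
None
```

The low stand's head was raised about 44 mm onto its pawl, level with the set head as far as the cameras show; the blank lies across both heads, let go of, and the job was handed in at about 16.5 s. No verdict came back.

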